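Set the pigeon carrier's hatch to its airing notch

TASK

Set the pigeon carrier's sliding hatch to its airing position: with closed fingertips, push gently against the rear face of the blue cleat, in the closing direction, until the hatch's spring plunger drops into the notch of the yellow catch plate, and stop there without running past the notch. Only push, do not pinch the cleat, leave the things around the carrier alone, and finish clear of everything.

Things in the scene. Friction and masses are not known exactly. Their poses are not given: they have to be found in the camera images.
- carrier: Fixed wooden pigeon carrier with metal sides, 250 (its x) by 400 (its y) by 200 mm high; origin at the centre of its underside, z up, turned by up to 0.3 rad. The hatch slides on its top along the carrier's y axis between metal guides at x = +-91 mm, 12 mm high; +y is the closing direction (from the barred half of the top, over the open half).
- hatch (a joint): Travel of the sliding plywood hatch along the carrier's +y, in m: 0 = fully open, 0.17 = fully shut. The hatch is 168 by 170 by 10 mm and its upper face lies 211 mm above the work surface. It slides with about 1.2 N of friction plus 4 N per m/s, and stays where it is left.
- push_face (a point): Centre of the rear (-y) face of the blue cleat, the face to push, 20 mm above the hatch's upper face; it moves with the hatch. The cleat is an upright bar across the middle of the hatch: 110 mm along the carrier's x, 20 mm thick, 40 mm high (top 251 mm above the work surface). Behind it the hatch goes on flat for 75 mm. Fingers on its rear and front faces at once count as pinching.
- pin_line (a point): Point of the hatch on the plunger's centre line, at the hatch's underside, 108 mm to the carrier's +x of the hatch's middle; it lies 10 mm ahead (carrier +y) of the push face and moves with the hatch.
- plunger (a joint): Height of the spring plunger (steel ball roller of 16 mm diameter under a rod with a red cap, in a black block on the hatch's +x edge) above its lowest position, in m: about 0 away from the catch plate and in the notch, about 0.0036 on top of the plate.
- catch: Yellow catch plate, 16 mm wide, 6 mm thick, on the carrier's +x top rail under the plunger's path; axes as the carrier's, origin in the middle of the notch, on the wooden top. Notch: 13 mm long (y -6.5 to +6.5), black bottom. Its place along y differs each time. The hatch is set when pin_line has the same y as this origin.
- flask_mid (a point): Middle (half-way up) of the upright blue-green drinking flask, 66 mm diameter, 220 mm high; loose, not to be moved.
- tin_mid (a point): Middle of the upright white jar with a red lid, 68 mm diameter, 70 mm high; loose, not to be moved.
- mouse_mid (a point): Middle of the white computer mouse, 100 x 58 x 30 mm; loose, not to be moved.
- notch_mark (a point): Black mark, 6 mm wide, on the yellow tab on the rail's outer (+x) side: it has the same y as the notch's middle. From -y a ramp (29.5 to 9.5 mm before the notch's middle) takes about 5 N in all to push over; then the steel roller snaps into the notch by itself (the push drops to nothing); after that a steep edge resists with about 10 to 12 N before the hatch runs past.

How it is judged:
On the way:
1. the fingers push against the rear face of the blue cleat (contact force between hatch_c3 and the fingers above 0.3 N), for 0.1 s.
At the end, for the whole second after the job is handed in: The plunger is down in the notch (within 3 mm of its middle, plunger no more than 1.5 mm up), the hatch is at rest, and flask, jar and mouse are within 15 mm of where they stood (y of pin_line in the frame of catch between -0.003 and 0.003 m and value of joint plunger below 0.0015 m and velocity of joint hatch between -0.005 and 0.005 m/s and distance of each of flask_mid, tin_mid, mouse_mid from where it was at the start of the episode below 0.015 m); the robot touches nothing.
It fails at once if the hatch is run past the notch (plunger more than 12 mm beyond its middle) (y of pin_line in the frame of catch above 0.012 m).
It fails at once if the cleat is pinched (fingers on both its faces at once) (contact force between each of hatch_c3, hatch_c4 and the fingers above 0.5 N).
It fails at once if the hatch is pushed or pressed with more than 25 N (contact force between hatch and the fingers above 25 N).
It fails at once if the flask, the jar or the mouse is moved by more than 15 mm (distance of any of flask_mid, tin_mid, mouse_mid from where it was at the start of the episode above 0.015 m).
It also fails if it takes over 51 s, if anything falls off the work surface, if the arm or the gripper's body presses on something with over 40 N, if the wrist force passes 120 N, or if a joint passes its speed limit or range.

ROBOT

A 6-joint arm with a two-finger parallel gripper is mounted at the origin on the work surface. World frame = base frame: x ahead of the robot, y to its left, z up, the work surface at z = 0. Lengths are in m, angles in rad, forces in N, time in s.
With the tool pointing down it reaches from about 0.275 to 1 m from the base axis. Payload 8.4 kg.
Tool frame: the origin (TCP) lies on the centre line of the jaws, within the pads' length; the fingertips stand 17 mm ahead of it and the grasp point (between the pads) lies 2 mm behind it (finger_overhang is the distance from the TCP to the fingertips, in m); z points along the fingers, y is the direction in which the jaws open and shut (so a half turn about z gives the same grasp; the last joint's range is limited). The gripper opens to 85 mm and grips with 20 to 120 N. Pads are 22 mm wide; open, the fingers measure 114 mm over their backs; the gripper's body (76 mm by 85 mm) begins 54 mm behind the grasp point. The pads swing forward as they close: fully open they stand 13 mm farther back than shut.
Start: joints at [1.228, 0.353, 1.633, -0, 1.155, -0.002], TCP at [0.209, 0.589, 0.248] pointing down, gripper open.
Joint ranges: [-2.63, 2.63], [-0.92, 2.1], [0.06, 2.66], [-1.3, 4.44], [0, 2.69], [-3.02, 3.02]. Speed limits (rad/s): [2.22, 2.22, 2.79, 3.14, 3.14, 3.14].

INTERFACE

Orientations are given as a unit quaternion [x, y, z, w].
In Python, from cell import * gives the robot as it stands.
- The arm moves only by the tool arm_command, never from a script. Its argument "deltas" is text: rows parted by semicolons, each of 7 numbers parted by spaces: the closure in counts, from 0 (fully open) to 255 (shut), then the shift along the tool's x, y, z in m, then the turn, a rotation vector about the tool's x, y, z in degrees. In form: jaw dx dy dz ax ay az; .... A call has 1 to 10 rows; each row shifts and turns the commanded pose from where the row before left it, along the tool's axes as they then stand; what a row does not reach is not made up. A row lasts 1/8 s, in which the tool goes at most 62.5 mm and 10.7 degrees, less where a joint would pass 70% of its speed; a pose out of reach is approached as far as the arm can. A call with a gripper value outside its range is refused whole. The fingers move at their own pace and stop on an object; "force" is the grip in N (left out, the last holds). Time passes only in rows, so rows that do not move let the fingers close. It gives the time, the measured TCP pose, the force and the opening at its end, in the units of the state.
- read_state(): the state, without advancing time (a new reading comes with each control period).
- get_image(name): name is "scene" or "top"; returns a dict with "color" (420x560x3 uint8, red, green, blue), "range_z" (420x560 float32, m along the optical axis (not along the pixel's ray), 0 where there is no reading), "vfov" (degrees; the focal length in pixels is half the picture's height over the tangent of half this angle, whatever the lens; pixels are square), "cx", "cy" (the principal point, pixels), "dist" ([k1, k2, p1, p2, k3] as OpenCV has them; the pictures are not rectified), "R" (3x3) and "t" (3): a world point X has camera coordinates R X + t. Camera axes: x right, y down, z forward; pixel columns grow to the right and rows downward; lengths in m; the calibration is good to about 2 mm. A picture is of the moment at which its call begins.
- hand_in(): hands the job in, once; it reports no verdict.
Trained networks look in a picture, given as the dict that the camera call returned (one of the last four; its "shot" number tells which), for a name from the list of things; names that differ only in an ending like _2 or _b are one class to them, and where a whole thing is asked for, a point or a joint stands for the part that bears it (a point fixed in the world has none). Each returns a list of dicts, best first, with "p" (0 to 1); they miss things now and then, are a little off and sometimes report something else, mostly with a low value. They report only what shows in the picture. A call takes as long as a camera call.
- boxes_of(picture, query): "box" ([left, top, right, bottom] in pixels, round what is visible of it).
- spot_point(picture, query): "position" ([column, row] in pixels: a listed point, or the origin of a listed thing).
The state is a dict: "t": time; "q": joint angles; "joint_vel": joint speeds; "effort": joint torques, N m; "tcp_pos": TCP position; "eef_rot": TCP orientation; "ft_force": force on the tool from outside, world axes, zero at the start; "moment": the same for the moment, N m; "grip_width": opening from 0.0 (shut) to 1.0 (fully open).
Only numpy, scipy, OpenCV 4.12 (cv2) and the standard library are available. Lean on these libraries where they do the work, as an engineer would, in place of code of your own. Each camera call takes 0.05 s, during which the arm holds its last target. There are 200 camera calls.

## Working session

There is one attempt and no reset: what is moved stays moved. The work goes in short steps, Python scripts to look and compute and a tool call to move; the robot and the scene stay as the last step left them, time stands still between calls to the robot, and variables do not carry over. Pictures are saved under pics/ and viewed, about 8 in all and at most 12, crops included, and the job is handed in when it is done.

Besides the shell and the picture viewer there is one more tool, called after "Call:" by a JSON object that holds its "api" and its "payload", one argument or row to a line. arm_command: Moves the arm, as the interface text tells. Its arguments: {"type":"object","properties":{"deltas":{"type":"string"},"force":{"type":"number"}},"required":["deltas"]}

```bash
mkdir -p pics; cat > h.py <<'E'
from cell import *
import numpy as np, cv2
def K(d):
    f=d["color"].shape[0]/2/np.tan(np.radians(d["vfov"])/2)
    return np.array([[f,0,d["cx"]],[0,f,d["cy"]],[0,0,1.]])
def ray(d,p):
    u=cv2.undistortPoints(np.array([[p]],float),K(d),np.array(d["dist"],float))[0,0]
    return np.array([u[0],u[1],1.])
def at_depth(d,p):
    c,r=int(round(p[0])),int(round(p[1]))
    w=d["range_z"][max(r-1,0):r+2,max(c-1,0):c+2]; z=np.median(w[w>0])
    return np.array(d["R"]).T@(ray(d,p)*z-np.array(d["t"]))
def at_z(d,p,z):
    R=np.array(d["R"]);o=-R.T@np.array(d["t"]);v=R.T@ray(d,p)
    return o+v*(z-o[2])/v[2]
def save(d,n): cv2.imwrite("pics/"+n,cv2.cvtColor(d["color"],cv2.COLOR_RGB2BGR))
E
python3 - <<'E'
from h import *
np.set_printoptions(precision=4,suppress=True)
print(read_state())
for n in ["top","scene"]:
    d=get_image(n); save(d,n+"0.png")
    print(n,d["vfov"],-np.array(d["R"]).T@d["t"])
    for q in ["carrier","push_face","pin_line","catch","notch_mark","flask_mid","tin_mid","mouse_mid"]:
        r=spot_point(d,q)[:1]
        if r: print(q,r[0]["p"],np.array(r[0]["position"]),at_depth(d,r[0]["position"]))
E
```

```text
{'t': 0.0, 'q': array([ 1.2276,  0.3536,  1.6341,  0.    ,  1.1552, -0.0024]), 'joint_vel': array([ 0.    ,  0.0008,  0.0013,  0.0003, -0.0004,  0.0001]), 'effort': array([  0.0006, -60.5237, -34.2088,   0.0001,   0.0089,  -0.    ]), 'tcp_pos': array([0.2087, 0.5886, 0.2476]), 'eef_rot': array([ 0.1696,  0.9855, -0.0007, -0.0001]), 'ft_force': array([ 0.5901,  0.0662, -0.9047]), 'moment': array([ 0.0168, -0.0415, -0.0426]), 'grip_width': 0.995988005345327}
top 51.13368704169698 [0.5137 0.0458 1.1149]
carrier 0.62 [311.2 233.5] [ 0.5465 -0.0338  0.2104]
push_face 0.71 [340.1 230.4] [ 0.5499 -0.0877  0.2498]
pin_line 0.77 [335.6 177.2] [ 0.6566 -0.0827  0.2484]
catch 0.68 [301.4 177.5] [ 0.665  -0.0174  0.2017]
notch_mark 0.57 [297.9 169.9] [ 0.6821 -0.0107  0.198 ]
tin_mid 0.56 [432.8 249. ] [ 0.5072 -0.3392  0.0685]
mouse_mid 0.84 [294.3 154.5] [ 0.7526 -0.0131  0.0291]
scene 47.69380801151133 [1.1203 0.0481 0.9741]
push_face 0.66 [213.2 166.4] [ 0.5314 -0.1019  0.2111]
pin_line 0.73 [217.  223.1] [ 0.6755 -0.081   0.2288]
catch 0.59 [254.5 228.6] [ 0.6718 -0.0141  0.2018]
notch_mark 0.68 [253.4 235.4] [ 0.6852 -0.0158  0.1998]
flask_mid 0.75 [370.5 199.1] [0.5684 0.2217 0.145 ]
tin_mid 0.77 [117.4 205.6] [ 0.5302 -0.3414  0.0651]
mouse_mid 0.57 [260.2 309.6] [ 0.7669 -0.0095  0.0307]
```

View pics/top0.png

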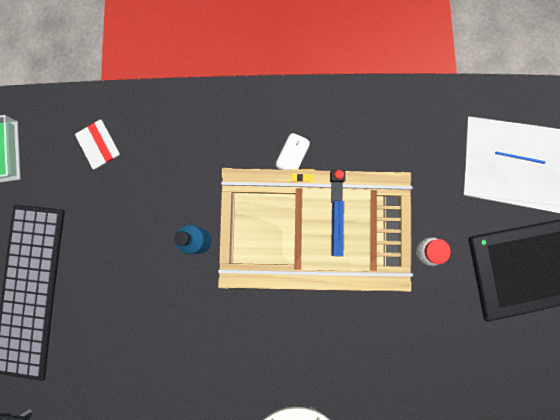

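View pics/scene0.png

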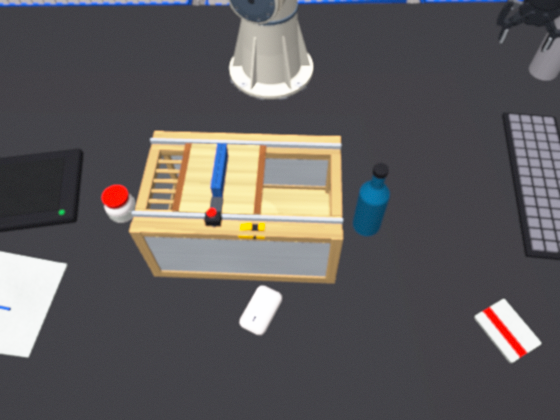

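The top view shows the carrier (px 219-411, 168-291), the cleat at about (338,228) with the plunger cap at (339,175), and the notch in the yellow plate at about (300,177). The flask is at (192,240), the jar at (436,251) and the mouse at (293,152). The scene view agrees with this. The closing direction is picture-left, roughly world +y.

```bash
cat > m.py <<'E'
from h import *
np.set_printoptions(precision=4,suppress=True)
def pts(d,mask,z):
    v,u=np.nonzero(mask); return np.array([at_z(d,(a,b),z) for a,b in zip(u,v)])
def measure(d,roi):
    c=d["color"].astype(int);r,g,b=c[...,0],c[...,1],c[...,2]
    box=np.zeros(r.shape,bool);x0,y0,x1,y1=roi;box[y0:y1,x0:x1]=1
    blue=box&(b>r+50)&(b>g+30)
    yel=box&(r>180)&(g>140)&(b<60)
    red=box&(r>150)&(g<60)&(b<70)
    return blue,yel,red
E
python3 - <<'E'
from m import *
for n,roi in [("top",(215,165,415,295)),("scene",(130,125,345,285))]:
    d=get_image(n); save(d,n+"1.png")
    blue,yel,red=measure(d,roi)
    Z=d["range_z"]
    v,u=np.nonzero(blue)
    P=np.array([at_depth(d,(a,b)) for a,b in zip(u,v)]);
    t=P[P[:,2]>0.243]; 
    rect=cv2.minAreaRect(t[:,:2].astype(np.float32)); print(n,"cleat top",len(P),len(t),rect,np.median(t[:,2]))
    Y=pts(d,yel,.207);print("yellow",len(Y),Y.mean(0),Y.min(0),Y.max(0), np.nonzero(yel)[1].min(),np.nonzero(yel)[1].max(),np.nonzero(yel)[0].min(),np.nonzero(yel)[0].max())
    R=pts(d,red,.26);print("red",len(R),R.mean(0),np.median(d["range_z"][red]))
    # carrier rail points: depth z in .195-.206 
    vv,uu=np.mgrid[roi[1]-10:roi[3]+10,roi[0]-10:roi[2]+10]
    Q=np.array([at_depth(d,(a,b)) if Z[b,a]>0 else [0,0,0] for a,b in zip(uu.ravel(),vv.ravel())])
    q=Q[(Q[:,2]>.19)&(Q[:,2]<.26)];print("carrier",cv2.minAreaRect(q[:,:2].astype(np.float32)))
    c=d["color"];x0,y0,x1,y1=(285,160,350,190) if n=="top" else (195,200,275,245)
    cv2.imwrite("pics/crop_%s.png"%n,cv2.resize(c[y0:y1,x0:x1,::-1],None,fx=10,fy=10,interpolation=cv2.INTER_NEAREST))
E
```

```text
top cleat top 569 520 ((0.5549865961074829, -0.08441866934299469), (0.018585827201604843, 0.10740090906620026), 87.29499053955078) 0.2500312446817806<stdin>:10: RuntimeWarning: Mean of empty slice.
  ret = ret.dtype.type(ret / rcount)
Traceback (most recent call last):
ValueError: zero-size array to reduction operation minimum which has no identity
```

```bash
python3 - <<'E'
from m import *
for n,roi in [("top",(215,165,415,295)),("scene",(130,125,345,285))]:
    d=get_image(n)
    blue,yel,red=measure(d,roi)
    hsv=cv2.cvtColor(d["color"],cv2.COLOR_RGB2HSV).astype(int)
    m=np.zeros(yel.shape,bool);m[roi[1]:roi[3],roi[0]:roi[2]]=1
    yel=m&(hsv[...,1]>190)&(abs(hsv[...,0]-25)<7)&(hsv[...,2]>120)
    Z=d["range_z"]
    v,u=np.nonzero(blue)
    P=np.array([at_depth(d,(a,b)) for a,b in zip(u,v)]);
    t=P[P[:,2]>0.243]
    if len(t)>5:print(n,"cleat top",len(P),len(t),cv2.minAreaRect(t[:,:2].astype(np.float32)))
    if yel.any():
        Y=pts(d,yel,.207);print("yellow",len(Y),cv2.minAreaRect(Y[:,:2].astype(np.float32)))
    if red.any():print("red",pts(d,red,.26).mean(0))
    vv,uu=np.mgrid[roi[1]-10:roi[3]+10,roi[0]-10:roi[2]+10]
    Q=np.array([at_depth(d,(a,b)) if Z[b,a]>0 else [0,0,0] for a,b in zip(uu.ravel(),vv.ravel())])
    q=Q[(Q[:,2]>.19)&(Q[:,2]<.26)];print("carrier",cv2.minAreaRect(q[:,:2].astype(np.float32)))
    x0,y0,x1,y1=(285,160,350,190) if n=="top" else (195,200,275,245)
    cv2.imwrite("pics/crop_%s.png"%n,cv2.resize(d["color"][y0:y1,x0:x1,::-1],None,fx=10,fy=10,interpolation=cv2.INTER_NEAREST))
E
```

```text
top cleat top 568 514 ((0.5549705028533936, -0.08437424153089523), (0.01861448585987091, 0.10723993182182312), 87.09708404541016)
red [ 0.6592 -0.0841  0.26  ]
carrier ((0.5568815469741821, -0.04525233805179596), (0.4040336608886719, 0.25443723797798157), 87.61139678955078)
scene cleat top 594 507 ((0.5575591921806335, -0.08413633704185486), (0.020204057916998863, 0.10932698845863342), 87.44722747802734)
yellow 200 ((0.6786613464355469, -0.01955336518585682), (0.04825305938720703, 0.032218772917985916), 89.7843017578125)
red [ 0.6722 -0.0876  0.26  ]
carrier ((0.5589648485183716, -0.04449246823787689), (0.40346139669418335, 0.2526673674583435), 87.31517791748047)
```

View pics/crop_top.png

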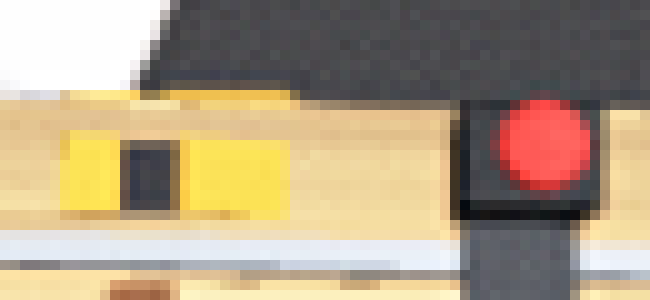

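View pics/crop_scene.png

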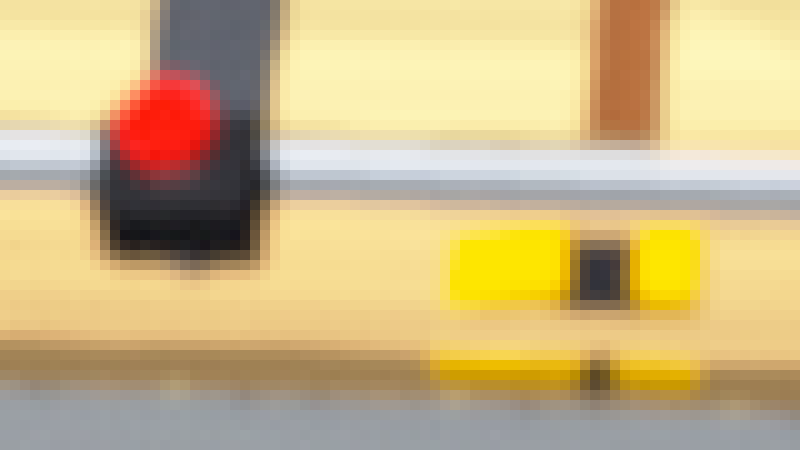

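The crops show the notch in the top image at about (299.5,177) and in the scene image at about (254.5,226.5), with its mark just below it. The plunger cap is well on the -y side, so the hatch still has to travel.

```bash
python3 - <<'E'
from m import *
from scipy.spatial.transform import Rotation as Ro
u=np.array([np.sin(.046),np.cos(.046)])
for n,p,pm in [("top",(299.5,177),None),("scene",(254.5,226.5),(254.3,237.2))]:
    d=get_image(n)
    for z in (.2,.206):
        X=at_z(d,p,z);print(n,z,X,X[:2]@u)
    if pm: X=at_z(d,pm,.197);print("mark",X,X[:2]@u)
for c in [(.555,-.0844),(.5575,-.0841)]: print("cleat",np.array(c)@u)
s=read_state();print(s["t"],Ro.from_quat(s["eef_rot"]).as_matrix())
E
```

```text
top 0.2 [ 0.6665 -0.0135  0.2   ] 0.01716647424356801
top 0.206 [ 0.6655 -0.0131  0.206 ] 0.017508784904227775
scene 0.2 [ 0.6661 -0.0144  0.2   ] 0.016224941384034103
scene 0.206 [ 0.6696 -0.0139  0.206 ] 0.016870828083309482
mark [ 0.6875 -0.0143  0.197 ] 0.01737809998454447
cleat -0.05878972317207894
cleat -0.05837508106849067
1.15 [[-0.9425  0.3342 -0.    ]
 [ 0.3342  0.9425 -0.    ]
 [ 0.     -0.     -1.    ]]
```

Call:
{"api": "arm_command", "payload": {
  "deltas": "255 0 0 -0.058 0 0 0; 255 0 0 -0.058 0 0 0; 255 -0.035 -0.035 0 0 0 0; 255 -0.035 -0.035 0 0 0 0; 255 -0.035 -0.035 0 0 0 0; 255 -0.035 -0.035 0 0 0 0; 255 -0.035 -0.035 0 0 0 0; 255 -0.035 -0.035 0 0 0 0; 255 -0.035 -0.035 0 0 0 0; 255 -0.035 -0.035 0 0 0 0",
  "force": 40
}}

```text
t: 2.4
tcp_pos: [0.3796, 0.2301, 0.3645]
eef_rot: [0.169, 0.986, 0.0, 0.0]
ft_force: [0.2, 0.4, -0.1]
grip_width: -0.001
```

Call:
{"api": "arm_command", "payload": {
  "deltas": "255 -0.035 -0.035 0 0 0 0; 255 -0.035 -0.035 0 0 0 0; 255 -0.035 -0.035 0 0 0 0; 255 -0.035 -0.035 0 0 0 0; 255 -0.035 -0.035 0 0 0 0; 255 -0.035 -0.035 0 0 0 0; 255 -0.035 -0.035 0 0 0 0; 255 -0.035 -0.035 0 0 0 0; 255 0 0 0 0 0 10.44; 255 0 0 0 0 0 10.44"
}}

```text
t: 3.65
tcp_pos: [0.5496, -0.1267, 0.364]
eef_rot: [0.349, 0.937, -0.0, -0.0]
ft_force: [0.5, -0.1, -0.2]
grip_width: 0.002
```

Call:
{"api": "arm_command", "payload": {
  "deltas": "255 0 0 0 0 0 10.44; 255 0 0 0 0 0 10.44; 255 0 0 0 0 0 10.44; 255 0 0 0 0 0 10.44; 255 0 0 0 0 0 10.44; 255 0 0 0 0 0 0; 255 0 0 0 0 0 0"
}}

```text
t: 4.53
tcp_pos: [0.5495, -0.1259, 0.3643]
eef_rot: [0.722, 0.692, 0.0, 0.0]
ft_force: [-0.4, -0.1, -0.8]
grip_width: 0.0
```

```bash
python3 - <<'E'
from m import *
from scipy.spatial.transform import Rotation as Ro
s=read_state();M=Ro.from_quat(s["eef_rot"]).as_matrix();print(s["t"],s["tcp_pos"],M,s["grip_width"],s["ft_force"])
print("to go in tool axes",M.T@(np.array([.5546,-.124,.24])-s["tcp_pos"]), "yaw err deg",87.36-np.degrees(np.arctan2(M[1,0],M[0,0])))
E
```

```text
4.525 [ 0.5495 -0.1259  0.3643] [[ 0.0414  0.9991  0.0001]
 [ 0.9991 -0.0414 -0.    ]
 [-0.      0.0001 -1.    ]] 0.0001760505149342902 [-0.355  -0.1217 -0.8334]
to go in tool axes [0.0021 0.005  0.1243] yaw err deg -0.2647428287366296
```

Call:
{"api": "arm_command", "payload": {
  "deltas": "255 0 0.005 0.04 0 0 0; 255 0 0 0.04 0 0 0; 255 0 0 0.03 0 0 0; 255 0 0 0.014 0 0 0; 255 0 0 0 0 0 0; 255 0.005 0 0 0 0 0; 255 0.005 0 0 0 0 0; 255 0.002 0 0 0 0 0; 255 0 0 0 0 0 0"
}}

```text
t: 5.65
tcp_pos: [0.5552, -0.1139, 0.2407]
eef_rot: [0.723, 0.691, 0.0, 0.0]
ft_force: [-0.5, -0.7, 0.5]
grip_width: 0.002
```

```bash
python3 - <<'E'
from m import *
s=read_state();print(s["t"],s["tcp_pos"],s["ft_force"])
d=get_image("scene");cv2.imwrite("pics/s2.png",cv2.resize(d["color"][110:270,130:350,::-1],None,fx=3,fy=3))
E
```

```text
5.65 [ 0.5552 -0.1139  0.2407] [-0.4978 -0.72    0.5419]
```

View pics/s2.png

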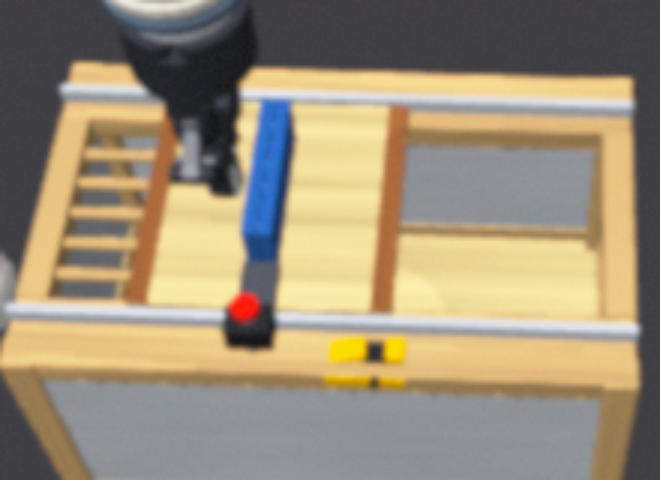

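The fingers are closed behind the cleat, at about (225,180) in the crop, with a small gap to it. I'll approach slowly now.

Call:
{"api": "arm_command", "payload": {
  "deltas": "255 0.002 0 0 0 0 0; 255 0.002 0 0 0 0 0; 255 0.002 0 0 0 0 0; 255 0.002 0 0 0 0 0; 255 0.002 0 0 0 0 0; 255 0.002 0 0 0 0 0; 255 0.002 0 0 0 0 0; 255 0.002 0 0 0 0 0; 255 0.002 0 0 0 0 0; 255 0.002 0 0 0 0 0"
}}

```text
t: 6.95
tcp_pos: [0.5559, -0.094, 0.2402]
eef_rot: [0.723, 0.691, -0.0, -0.0]
ft_force: [-1.2, -0.9, -0.7]
grip_width: -0.001
```

Call:
{"api": "arm_command", "payload": {
  "deltas": "255 0.003 0 0 0 0 0; 255 0.003 0 0 0 0 0; 255 0.003 0 0 0 0 0; 255 0.003 0 0 0 0 0; 255 0.003 0 0 0 0 0; 255 0.003 0 0 0 0 0; 255 0.003 0 0 0 0 0; 255 0.002 0 0 0 0 0; 255 0.002 0 0 0 0 0; 255 0 0 0 0 0 0"
}}

```text
t: 8.2
tcp_pos: [0.5572, -0.0689, 0.2404]
eef_rot: [0.723, 0.691, 0.0, -0.0]
ft_force: [0.7, 0.3, 0.1]
grip_width: 0.001
```

```bash
cat > now.py <<'E'
from m import *
u=np.array([np.sin(.046),np.cos(.046)])
def now():
    s=read_state();print(s["t"],"tcp.u",s["tcp_pos"][:2]@u,s["tcp_pos"],s["ft_force"])
    d=get_image("top");blue,_,red=measure(d,(215,165,415,295))
    v,c=np.nonzero(blue);P=np.array([at_depth(d,(a,b)) for a,b in zip(c,v)])
    t=P[P[:,2]>.243];print("top cleat n",len(t),cv2.minAreaRect(t[:,:2].astype(np.float32)))
    R=pts(d,red,.26);print("red.u top",(R[:,:2]@u).mean() if len(R) else None)
    e=get_image("scene");blue,_,red=measure(e,(130,125,345,285));R=pts(e,red,.26);print("red.u scene",(R[:,:2]@u).mean() if len(R) else None)
    return d,e
E
python3 -c "from now import *;now()"
```

```text
8.2 tcp.u -0.043242951920374646 [ 0.5572 -0.0689  0.2404] [0.7268 0.3203 0.0567]Traceback (most recent call last):
  File "<string>", line 1, in <module>
    from now import *;now()
                      ~~~^^
  File "now.py", line 7, in now
    t=P[P[:,2]>.243];print("top cleat n",len(t),cv2.minAreaRect(t[:,:2].astype(np.float32)))
        ~^^^^^
IndexError: too many indices for array: array is 1-dimensional, but 2 were indexed
```

```bash
sed -i 's/^    t=P\[.*/    if len(P): t=P[P[:,2]>.243];print("top cleat n",len(t))/' now.py
python3 - <<'E'
from now import *
d,e=now()
a=cv2.resize(e["color"][110:250,130:350,::-1],None,fx=2,fy=2);b=cv2.resize(d["color"][150:290,200:420,::-1],None,fx=2,fy=2)
cv2.imwrite("pics/s3.png",np.vstack([a,b]))
E
```

```text
8.25 tcp.u -0.04329462380721624 [ 0.5573 -0.069   0.2404] [-0.7629  0.1836  0.7972]
red.u top -0.015480983502124982
red.u scene -0.019962989209320433
```

View pics/s3.png

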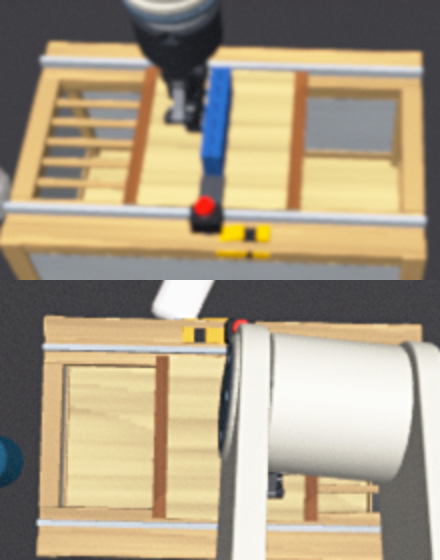

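The stacked view shows the cleat ahead of the fingers and the cap about 37 mm further on, just short of the yellow plate. About 39 mm remain, including the ramp.

Call:
{"api": "arm_command", "payload": {
  "deltas": "255 0.002 0 0 0 0 0; 255 0.002 0 0 0 0 0; 255 0.002 0 0 0 0 0; 255 0.002 0 0 0 0 0; 255 0.002 0 0 0 0 0; 255 0.002 0 0 0 0 0; 255 0.002 0 0 0 0 0; 255 0.002 0 0 0 0 0; 255 0.002 0 0 0 0 0; 255 0.002 0 0 0 0 0"
}}

```text
t: 9.6
tcp_pos: [0.558, -0.0496, 0.2404]
eef_rot: [0.723, 0.691, -0.0, 0.0]
ft_force: [0.3, -5.3, 0.7]
grip_width: 0.0
```

Call:
{"api": "arm_command", "payload": {
  "deltas": "255 0.001 0 0 0 0 0; 255 0.001 0 0 0 0 0; 255 0.001 0 0 0 0 0; 255 0.001 0 0 0 0 0"
}}

```text
t: 10.1
tcp_pos: [0.5582, -0.0453, 0.2403]
eef_rot: [0.723, 0.691, -0.0, 0.0]
ft_force: [-0.1, -5.7, 1.5]
grip_width: 0.001
```

Call:
{"api": "arm_command", "payload": {
  "deltas": "255 0.001 0 0 0 0 0; 255 0.001 0 0 0 0 0"
}}

```text
t: 10.35
tcp_pos: [0.5583, -0.0433, 0.2403]
eef_rot: [0.723, 0.691, -0.0, 0.0]
ft_force: [0.3, -5.3, 1.4]
grip_width: 0.0
```

```bash
python3 -c "from now import *;now()"
```

```text
10.35 tcp.u -0.017551878551896192 [ 0.5583 -0.0433  0.2403] [ 0.3325 -5.2537  1.4311]
red.u top 0.0013297866569752287
red.u scene 0.0049159251236396305
```

Call:
{"api": "arm_command", "payload": {
  "deltas": "255 0.001 0 0 0 0 0; 255 0.001 0 0 0 0 0"
}}

```text
t: 10.7
tcp_pos: [0.5584, -0.0411, 0.2403]
eef_rot: [0.723, 0.691, 0.0, -0.0]
ft_force: [-0.6, -3.2, 2.3]
grip_width: 0.0
```

Call:
{"api": "arm_command", "payload": {
  "deltas": "255 0.001 0 0 0 0 0"
}}

```text
t: 10.82
tcp_pos: [0.5585, -0.04, 0.2403]
eef_rot: [0.723, 0.691, 0.0, -0.0]
ft_force: [-0.2, -3.2, 3.5]
grip_width: 0.002
```

Call:
{"api": "arm_command", "payload": {
  "deltas": "255 0.001 0 0 0 0 0"
}}

```text
t: 10.95
tcp_pos: [0.5585, -0.0389, 0.2403]
eef_rot: [0.723, 0.691, 0.0, -0.0]
ft_force: [0.5, -2.1, 1.7]
grip_width: 0.001
```

Call:
{"api": "arm_command", "payload": {
  "deltas": "255 0.001 0 0 0 0 0"
}}

```text
t: 11.08
tcp_pos: [0.5585, -0.0379, 0.2403]
eef_rot: [0.723, 0.691, 0.0, -0.0]
ft_force: [0.8, -1.7, 0.7]
grip_width: -0.002
```

Call:
{"api": "arm_command", "payload": {
  "deltas": "255 0.001 0 0 0 0 0"
}}

```text
t: 11.2
tcp_pos: [0.5585, -0.0369, 0.2402]
eef_rot: [0.723, 0.691, 0.0, -0.0]
ft_force: [-0.1, -0.9, 0.5]
grip_width: -0.004
```

Call:
{"api": "arm_command", "payload": {
  "deltas": "255 0.001 0 0 0 0 0"
}}

```text
t: 11.32
tcp_pos: [0.5584, -0.0358, 0.2401]
eef_rot: [0.723, 0.691, 0.0, -0.0]
ft_force: [0.9, 0.5, 0.3]
grip_width: -0.001
```

```bash
python3 -c "from now import *;now()"
```

```text
11.325 tcp.u -0.010099619150060034 [ 0.5584 -0.0358  0.2401] [0.9284 0.5153 0.2544]
top cleat n 15
red.u top 0.012502116555643919
red.u scene 0.01910055115256327
```

The push force fell to zero and the cap jumped ahead of the fingers, 75.7 mm in total, so the plunger has snapped in. I'll back off and check.

Call:
{"api": "arm_command", "payload": {
  "deltas": "255 -0.005 0 0 0 0 0; 255 -0.01 0 0 0 0 0; 255 -0.005 0 0 0 0 0; 255 0 0 -0.03 0 0 0; 255 0 0 -0.05 0 0 0; 255 0 0 -0.05 0 0 0; 255 -0.03 -0.05 0 0 0 0; 255 -0.03 -0.05 0 0 0 0; 255 -0.03 -0.05 0 0 0 0; 255 -0.03 -0.05 0 0 0 0"
}}

```text
t: 12.68
tcp_pos: [0.3507, -0.1677, 0.3704]
eef_rot: [0.723, 0.691, -0.0, 0.0]
ft_force: [1.0, -0.9, 0.8]
grip_width: -0.004
```

```bash
python3 - <<'E'
from now import *
d,e=now()
for n,i,roi in (("top",d,(215,165,415,295)),("scene",e,(130,125,345,285))):
    blue,_,_=measure(i,roi);v,c=np.nonzero(blue);P=np.array([at_depth(i,(a,b)) for a,b in zip(c,v)])
    t=P[P[:,2]>.243];r=cv2.minAreaRect(t[:,:2].astype(np.float32));print(n,r,np.array(r[0])@u)
    for q in ["flask_mid","tin_mid","mouse_mid"]:
        x=spot_point(i,q)[:1]
        if x: print(q,x[0]["p"],np.array(x[0]["position"]))
a=cv2.resize(e["color"][180:260,190:310,::-1],None,fx=5,fy=5);b=cv2.resize(d["color"][150:190,260:380,::-1],None,fx=5,fy=5)
cv2.imwrite("pics/s4.png",np.vstack([a,b]))
E
```

```text
12.675 tcp.u -0.15142242319684027 [ 0.3507 -0.1677  0.3704] [ 0.9953 -0.9337  0.7873]
top cleat n 540
red.u top 0.02192179102706204
red.u scene 0.019087441413193452
top ((0.5586997866630554, -0.0076001668348908424), (0.01799909397959709, 0.10687366127967834), 88.49195861816406) 0.018099000268803674
flask_mid 0.86 [188.6 240.2]
tin_mid 0.85 [433.2 250.8]
mouse_mid 0.89 [294.3 154.6]
scene ((0.5606676340103149, -0.007413703948259354), (0.01962016522884369, 0.1097630113363266), 87.49951934814453) 0.01837575497010503
flask_mid 0.59 [373.4 195.7]
tin_mid 0.79 [118.2 202.9]
mouse_mid 0.86 [261.2 310.5]
```

View pics/s4.png

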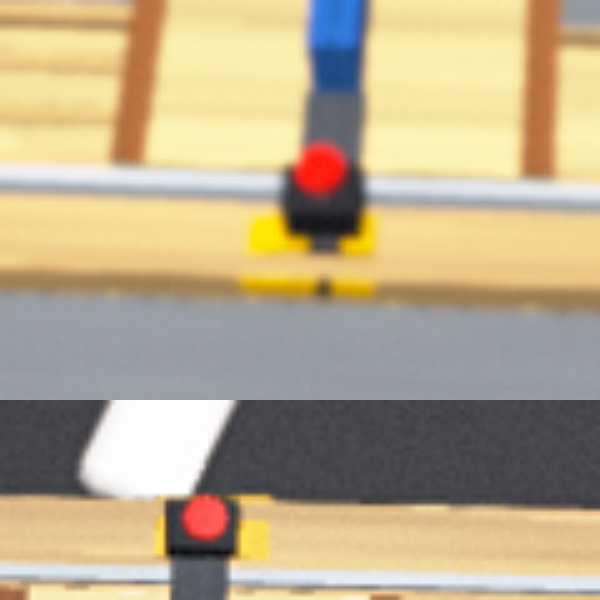

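The cap, the block and the black mark line up at crop columns of about 322. The hatch measures within about 1 mm of the notch middle and the arm is clear, so I'm handing in.

```bash
python3 -c "from cell import *;print(hand_in())"
```

```text
the job is handed in; nothing more can be done
None
```

I pushed the hatch about 76 mm in the closing direction with closed fingertips on the rear face of the blue cleat. I stopped when the push force fell from about 5 N on the ramp to nothing. At that point the hatch had jumped about 6 mm ahead of the fingers, which is the plunger snapping into the notch. I then backed off, raised the arm clear and handed in at about 13 s.

**Hatch position:** the last pictures put the plunger line about 1 mm beyond the notch middle, with a measuring error of about 2 mm. The red cap and the black mark line up in the scene view. I could not measure the plunger height directly. I judged it down from the snap, the force drop and the position.

**Surroundings:** the flask, jar and mouse are where they were, within a few pixels of network scatter. The largest difference was about 4 px for the flask in the scene view, and I did not check that further. The arm never came near any of the three.

**Disagreements:** the two cameras differ by up to 3 mm on the cap. The top view was partly blocked by the arm during the push, so I relied on the scene view and the force.

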